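# Pry open the bead box with the scraper

## Task

Take the red-handled scraper from its leaning rest, put its blade into the pocket under the near edge of the green bead box's yellow cover, where the cover is marked black, and lever the cover up until it stands open by itself at 45 degrees or more. Then lay the scraper flat on the bench without dropping it from a height. Only the scraper may touch the box and its cover, not the gripper or arm, and leave the buffing wheel, jar and sanding block where they are.

Things in the scene. Friction and masses are not known exactly. Their poses are not given: they have to be found in the camera images.
- bead_box: Green steel box bolted to the bench, 150 x 150 mm, 85 mm high without its cover; origin under its centre, z up, -x is its front (pry side), +x the hinge side. Its yaw varies by up to 23 degrees and it stands left or right.
- cover (a joint): Yellow cover, 147 x 150 x 8 mm, 150 g, on a stiff hinge along the box's rear top edge: 0 = shut, grows as the front edge swings up, 1.9 rad at most; it stays at the angle where it is left. A black mark on its top, 50 x 20 mm at the front edge, shows where the pocket is. It may start slightly ajar (up to 0.05 rad).
- cover_lip (a point): Middle of the lower front edge of the cover, above the mouth of the pocket, flush with the box's front face; it moves with the cover. The pocket below it is 50 mm wide (box y), 15 mm deep (x) and 35 mm high (box z = 50 to 85), open to the front and roofed only by the cover. z is normal to the cover.
- cover_hinge (a point): Middle of the hinge line, 147 mm behind cover_lip and at the same height when shut; the hinge runs along its y axis.
- tool_rest: Wooden rest fixed to the bench, base 130 x 90 mm, about 105 mm high, whose slotted top holds the scraper leaning 30 degrees from vertical, the handle's top towards the rest's own -x (towards the robot). Origin on the bench under the mouth of the slot. Pull the scraper about 95 mm along its own axis to free the blade.
- scraper: Loose flat scraper, 120 g, 198 mm long; origin on its axis at the underside of the collar, z along it towards the handle's end, y across the blade's width. Steel blade 90 long, 24 wide (y), 3 mm thick (x), from z = 0 to -90; collar 24 (x) x 34 (y) mm, z = 0 to 8; red handle 20 (x) x 24 (y) mm, z = 8 to 108.
- scraper_grip (a point): Middle of the scraper's handle, 60 mm above its origin along its z.
- scraper_tip (a point): Middle of the blade's end, 90 mm below the scraper's origin along its z.
- buff_wheel: Pale buffing wheel with a steel hub, lying flat, 104 mm across, 24 mm high, loose; origin under its centre.
- wax_jar: Amber jar with a blue cap, 60 mm across, 70 mm high, loose; origin under its centre.
- sanding_block: Cork sanding block 70 x 45 x 26 mm, loose; origin under its centre.
Things that resemble listed ones, but are neither listed nor needed, are in the scene too. Of the things that look like the scraper, the largest one is meant.

How it is judged:
By the outcome, as a careful person would: the job done as asked, in the order asked, and still so for the second after the job is handed in, with the robot touching nothing.
It also fails if it takes over 59 s, if anything falls off the work surface, if the arm or the gripper's body presses on something with over 40 N, if the wrist force passes 120 N, or if a joint passes its speed limit or range.

## Robot

A 7-joint arm with a two-finger parallel gripper is mounted at the origin on the work surface. World frame = base frame: x ahead of the robot, y to its left, z up, the work surface at z = 0. Lengths are in m, angles in rad, forces in N, time in s.
With the tool pointing down it reaches from about 0.425 to 0.925 m from the base axis. Payload 6.8 kg.
Tool frame: the origin (TCP) lies on the front face of the gripper's body, between the roots of the fingers; the fingertips stand 73 mm ahead of it and the grasp point (between the pads) lies 54 mm ahead of it; z points along the fingers, y is the line along which they close (so a half turn about z gives the same grasp; the last joint's range is limited). The gripper opens to 85 mm and grips with 20 to 120 N. Pads are 22 mm wide; open, the fingers measure 114 mm over their backs; the gripper's body (76 mm by 85 mm) begins 54 mm behind the grasp point. The pads swing forward as they close: fully open they stand 13 mm farther back than shut.
Start: joints at [1.088, 0.477, 0.022, 1.555, -0.011, 1.109, -0.083], TCP at [0.247, -0.628, 0.304] pointing down, gripper open.
Joint ranges: [-2.96, 2.96], [-0.34, 2.1], [-1.41, 1.46], [0.24, 2.44], [-1.37, 4.51], [0.17, 1.92], [-2.96, 2.96]. Speed limits (rad/s): [2.39, 2.39, 3.14, 3.14, 3.14, 3.14, 3.14].

## Interface

Orientations are given as a unit quaternion [x, y, z, w].
In Python, from station import bot gives the robot as it stands. The module is installed in compiled form; this text tells all that it offers.
- The arm moves only by the tool servo_tool, never from a script. Its argument "motion" is a list of rows, each a list of 4 numbers: the shift along the world's x, y, z in m, then the turn about the world's z in rad. In form: [[tx, ty, tz, spin], ...]. A call has exactly 10 rows; each row is the pose to reach, as a shift and turn from the pose commanded when the call began; what a row does not reach only later rows make up. A row lasts 1/10 s, in which the tool goes at most 50 mm and 8.59 degrees, less where a joint would pass 70% of its speed; a pose out of reach is approached as far as the arm can. A call with a gripper value outside its range is refused whole. "jaw" is the opening, from 0 (shut) to 1 (fully open), set as the call begins (left out, the last holds). The fingers move at their own pace and stop on an object; "grip_force" is the grip in N (left out, the last holds). Time passes only in rows, so rows that repeat a pose let the fingers close, or fill a call up. It gives the time, the measured TCP pose, the force, the opening and the grip force at its end, in the units of the state.
- bot.state(): the state, without advancing time (a new reading comes with each control period).
- bot.get_image(name): name is "scene" or "top" or "wrist"; returns a dict with "pixels" (480x640x3 uint8, red, green, blue), "fx", "fy", "cx", "cy" (pixels), "R" (3x3) and "t" (3): a world point X has camera coordinates R X + t. Camera axes: x right, y down, z forward; pixel columns grow to the right and rows downward; lengths in m; the calibration is good to about 2 mm. A picture is of the moment at which its call begins. There is no depth.
- bot.job_done(): hands the job in; it is judged then, once.
Trained networks look in a picture, given as the dict that the camera call returned (one of the last four; its "shot" number tells which), for a name from the list of things; names that differ only in an ending like _2 or _b are one class to them, and where a whole thing is asked for, a point or a joint stands for the part that bears it (a point fixed in the world has none). Each returns a list of dicts, best first, with "p" (0 to 1); they miss things now and then, are a little off and sometimes report something else, mostly with a low value. They report only what shows in the picture. A call takes as long as a camera call. They do not tell look-alikes from the thing itself.
- bot.find_in(thing, picture): "point" ([column, row] in pixels, amid what is visible of it).
- bot.landmark_of(thing, picture): "point" ([column, row] in pixels: a listed point, or the origin of a listed thing).
The state is a dict: "time_s": time; "joint_pos": joint angles; "joint_vel": joint speeds; "effort": joint torques, N m; "ee_pos": TCP position; "ee_rot": TCP orientation; "wrist_force": force on the tool from outside, world axes, zero at the start; "wrist_torque": the same for the moment, N m; "opening": finger opening in m; "finger_force": force on a finger pad.
Only numpy, scipy, OpenCV 4.12 (cv2) and the standard library are available. Lean on these libraries where they do the work, as an engineer would, in place of code of your own. Each camera call takes 0.05 s, during which the arm holds its last target. There are 200 camera calls.

## Working session

There is one attempt and no reset: what is moved stays moved. The work goes in short steps, Python scripts to look and compute and a tool call to move; the robot and the scene stay as the last step left them, time stands still between calls to the robot, and variables do not carry over. Pictures are saved under pics/ and viewed, at most 11 in all, crops included, and the job is handed in when it is done.

Besides the shell and the picture viewer there is one more tool, called after "Request:" by a JSON object that holds its "name" and its "arguments", one argument or row to a line. servo_tool: Moves the arm, as the interface text tells. Its arguments: {"type":"object","properties":{"motion":{"type":"array"},"jaw":{"type":"number"},"grip_force":{"type":"number"}},"required":["motion"]}

```bash
mkdir -p pics; cat > h.py <<'E'
import numpy as np, cv2
from station import bot
def shot(n,f=None):
    p=bot.get_image(n)
    if f: cv2.imwrite('pics/'+f,p['pixels'][:,:,::-1])
    return p
def P(p): 
    K=np.array([[p['fx'],0,p['cx']],[0,p['fy'],p['cy']],[0,0,1.]])
    return K@np.c_[np.array(p['R']),np.array(p['t'])]
def proj(p,X):
    h=P(p)@np.r_[X,1]; return h[:2]/h[2]
def tri(ps,uv):
    A=[]
    for p,u in zip(ps,uv):
        M=P(p); A+= [u[0]*M[2]-M[0],u[1]*M[2]-M[1]]
    A=np.array(A); A/=np.linalg.norm(A[:,:3],axis=1)[:,None]
    return np.linalg.lstsq(A[:,:3],-A[:,3],rcond=None)[0]
def onz(p,u,z):
    M=P(p); A=np.array([u[0]*M[2]-M[0],u[1]*M[2]-M[1]])
    return np.r_[np.linalg.solve(A[:,:2],-A[:,3]-A[:,2]*z),z]
E
python3 - <<'E'
from h import *
np.set_printoptions(precision=3,suppress=True)
a=shot('scene','s0.png');b=shot('top','t0.png')
for p in(a,b): print(-np.array(p['R']).T@p['t'], p['fx'],np.array(p['R']).tolist())
for n in ['bead_box','cover_lip','cover_hinge','tool_rest','scraper','scraper_grip','scraper_tip','buff_wheel','wax_jar','sanding_block']:
    for q,p in(('s',a),('t',b)):
        print(n,q,[(np.round(d['point'],1).tolist(),round(d['p'],2)) for d in bot.landmark_of(n,p)[:4]])
print(bot.state())
E
```

```text
[ 1.302 -0.373  1.411] 577.3151607873061 [[0.42339341259247, 0.9059354036411119, 0.004366074085285879], [0.7710447199207698, -0.3578129829468227, -0.526744633686], [-0.4756343743418931, 0.22638664639132866, -0.8500123694865173]]
[0.496 0.004 1.108] 456.1347287374452 [[-0.013820733084318885, -0.999632501779417, 0.02332056438502094], [-0.9949535548476309, 0.011430516609370908, -0.09968333354229682], [0.09938013399605539, -0.024580575181772892, -0.9947458893057357]]
bead_box s []
bead_box t [([417.1, 223.8], 0.69)]
cover_lip s [([255.3, 279.4], 0.9)]
cover_lip t [([424.1, 251.6], 0.89)]
cover_hinge s [([270.8, 328.4], 0.64), ([178.4, 321.2], 0.24)]
cover_hinge t [([428.4, 187.8], 0.97)]
tool_rest s [([431.6, 247.8], 0.8)]
tool_rest t [([205.5, 228.2], 0.58), ([311.6, 182.8], 0.57)]
scraper s [([398.7, 196.9], 0.76), ([438.5, 229.1], 0.58), ([455.8, 197.9], 0.55)]
scraper t [([134.0, 278.6], 0.8), ([211.7, 306.3], 0.7), ([196.9, 220.7], 0.64)]
scraper_grip s [([431.3, 213.8], 0.77), ([446.5, 194.2], 0.77), ([390.1, 182.7], 0.58)]
scraper_grip t [([198.3, 230.5], 0.87), ([152.9, 287.7], 0
[... 300 characters left out ...]
)]
wax_jar s [([181.9, 320.7], 0.93), ([255.6, 278.7], 0.45), ([434.9, 246.3], 0.34)]
wax_jar t [([505.7, 257.1], 0.86)]
sanding_block s [([243.3, 245.1], 0.59)]
sanding_block t [([410.8, 318.8], 0.59)]
{'time_s': 1.1, 'joint_pos': array([ 1.088,  0.477,  0.022,  1.555, -0.012,  1.109, -0.083]), 'joint_vel': array([ 0.   ,  0.001, -0.002, -0.   , -0.   ,  0.001, -0.001]), 'effort': array([  0.   , -59.633,   1.607, -28.155,   0.012,   0.002,  -0.   ]), 'ee_pos': array([ 0.247, -0.628,  0.304]), 'ee_rot': array([ 0.982,  0.186,  0.   , -0.   ]), 'wrist_force': array([ 0.426, -0.328,  0.093]), 'wrist_torque': array([-0.071,  0.018,  0.024]), 'finger_force': 0.0, 'opening': 0.08546350578435838}
```

View pictures.

View pics/s0.png

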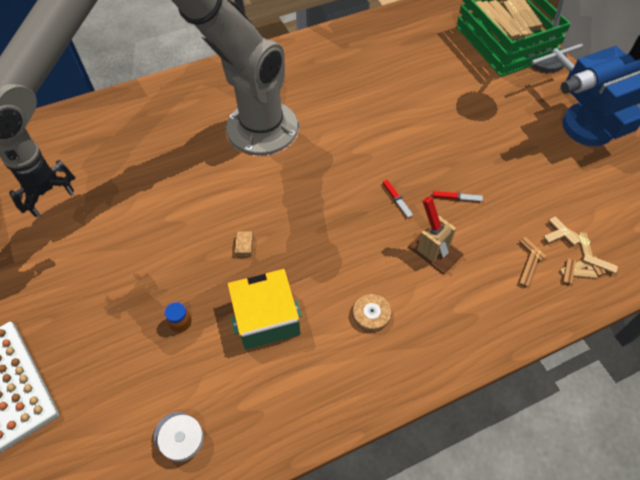

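View pics/t0.png

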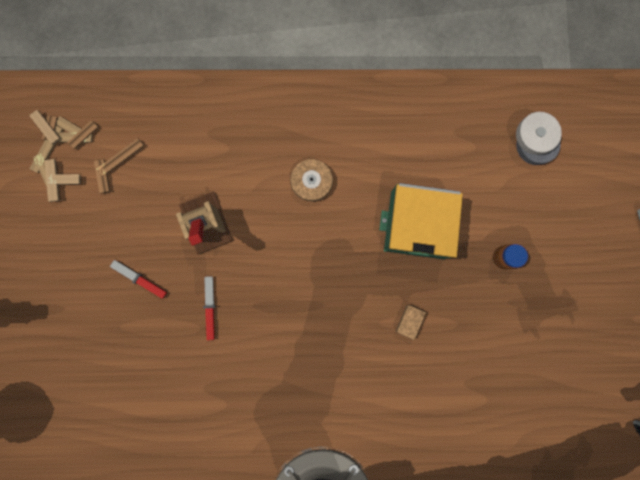

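The pictures show the red scraper standing in the rest at scene (432,212) / top (197,232). Two smaller red knives lie loose on the bench. The box's black mark is at scene (257,279) / top (424,248), the jar at top (514,257), the cork at top (411,321) and the wheel (white) at top (540,133).

```bash
python3 - <<'E'
from h import *
np.set_printoptions(precision=3,suppress=True)
a=shot('scene');b=shot('top')
for n,u,v in [('grip',[431.3,213.8],[198.3,230.5]),('orig',[438.5,229.1],[196.9,220.7]),('rest',[431.6,247.8],[205.5,228.2]),('lip',[255.3,279.4],[424.1,251.6]),('hinge',[270.8,328.4],[428.4,187.8])]:
    X=tri([a,b],[u,v]); print(n,X,proj(a,X)-u,proj(b,X)-v)
for n,v,z in [('block',[411,320],.013),('jar',[514,257],.07),('wheel',[540,133],.024),('knife',[210,290],.01)]: print(n,onz(b,v,z))
E
```

```text
grip [0.616 0.253 0.149] [-0.979  0.214] [-1.223 -0.429]
orig [0.643 0.268 0.103] [-0.889  0.201] [-1.076 -0.374]
rest [ 0.639  0.272 -0.002] [ 0.194 -0.041] [0.224 0.078]
lip [ 0.57  -0.238  0.088] [-0.866 -0.128] [-0.916 -0.446]
hinge [ 0.716 -0.253  0.089] [-0.782 -0.085] [-0.789 -0.375]
block [ 0.412 -0.221  0.013]
jar [ 0.555 -0.452  0.07 ]
wheel [ 0.864 -0.554  0.024]
knife [0.489 0.257 0.01 ]
```

Request:
{"name": "servo_tool", "arguments": {
  "motion": [
    [0.03, 0.04, 0.01, 0],
    [0.06, 0.08, 0.02, 0],
    [0.09, 0.12, 0.03, 0],
    [0.12, 0.16, 0.04, 0],
    [0.15, 0.2, 0.05, 0],
    [0.18, 0.24, 0.06, 0],
    [0.21, 0.28, 0.07, 0],
    [0.24, 0.32, 0.08, 0],
    [0.27, 0.36, 0.08, 0],
    [0.3, 0.4, 0.08, 0]
  ],
  "jaw": 1
}}

```text
time_s: 2.2
ee_pos: [0.5435, -0.2328, 0.3848]
ee_rot: [0.983, 0.186, 0.001, 0.001]
wrist_force: [0.7, -0.6, -0.5]
opening: 0.0855
finger_force: 0.0
```

```bash
python3 - <<'E'
from h import *
np.set_printoptions(precision=3,suppress=True)
p=shot('wrist','w1.png'); R=np.array(p['R']);print(-R.T@p['t'],R,p['fx'])
for n in ['cover_lip','cover_hinge','bead_box']: print(n,[(np.round(d['point'],1).tolist(),round(d['p'],2)) for d in bot.landmark_of(n,p)[:3]])
E
```

```text
[ 0.607 -0.208  0.455] [[ 0.365 -0.931  0.001]
 [-0.897 -0.352  0.267]
 [-0.248 -0.098 -0.964]] 370.7272125937046
cover_lip [([329.6, 186.0], 0.75)]
cover_hinge []
bead_box [([361.6, 119.3], 0.7)]
```

View pics/w1.png

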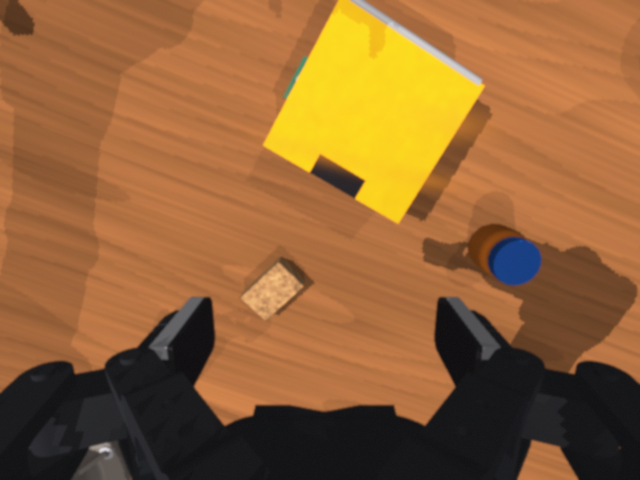

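The wrist view shows the cover with corners at (263,145), (400,223), (485,86), (338,0), and the black mark's front edge centred at about (337,187).

Request:
{"name": "servo_tool", "arguments": {
  "motion": [
    [0.0, 0.047, 0, 0],
    [0.0, 0.094, 0, 0],
    [0.0, 0.141, 0, 0],
    [0.0, 0.188, 0, 0],
    [0.0, 0.235, 0, 0],
    [0.0, 0.282, 0, 0],
    [0.0, 0.33, 0, 0],
    [0.0, 0.375, 0, 0],
    [0.0, 0.42, 0, 0],
    [0.0, 0.47, 0, 0]
  ]
}}

```text
time_s: 3.4
ee_pos: [0.5433, 0.2342, 0.384]
ee_rot: [0.983, 0.184, 0.0, 0.001]
wrist_force: [1.9, -0.2, -0.2]
opening: 0.0855
finger_force: 0.0
```

```bash
python3 - <<'E'
from h import *
np.set_printoptions(precision=3,suppress=True)
p=shot('wrist','w2.png'); b=shot('top');a=shot('scene')
print(bot.state()['ee_pos'])
g=[np.array([-.0,0])]
for n in ['scraper','scraper_grip','scraper_tip','tool_rest']: 
  for q in (p,b,a): print(n,[(np.round(d['point'],1).tolist(),round(d['p'],2)) for d in bot.landmark_of(n,q)[:4]])
E
```

```text
[0.542 0.238 0.384]
scraper [([325.3, 98.3], 0.71), ([153.2, 151.6], 0.66), ([278.8, 253.0], 0.56)]
scraper [([211.0, 307.2], 0.71), ([196.2, 221.7], 0.65)]
scraper [([436.5, 231.2], 0.79), ([457.4, 193.6], 0.65), ([396.8, 197.9], 0.63)]
scraper_grip [([327.2, 126.9], 0.96), ([184.1, 184.3], 0.68), ([270.4, 284.5], 0.57)]
scraper_grip [([198.4, 229.5], 0.69), ([209.2, 323.4], 0.62)]
scraper_grip [([434.8, 212.2], 0.94), ([444.4, 194.8], 0.78)]
scraper_tip [([296.2, 200.5], 0.97), ([323.5, 57.0], 0.73), ([115.5, 99.5], 0.68)]
scraper_tip []
scraper_tip [([479.5, 198.0], 0.89), ([443.7, 251.5], 0.84), ([411.1, 217.3], 0.77)]
tool_rest []
tool_rest [([209.5, 228.8], 0.81)]
tool_rest [([431.0, 247.0], 0.72), ([266.2, 315.0], 0.53)]
```

View pics/w2.png

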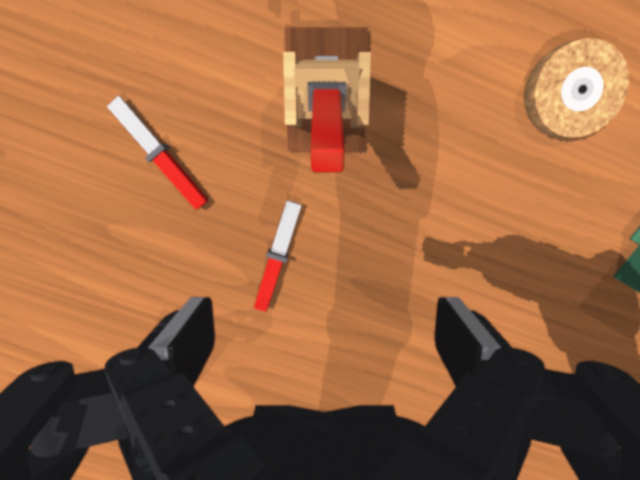

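In this wrist view the rest is square with the gripper. The scraper's handle runs from its collar (326,95) to its end (327,165), and the rest's base corners are at (286,27), (371,28), (288,151) and (367,153).

```bash
python3 - <<'E'
from h import *
np.set_printoptions(precision=3,suppress=True)
p=shot('wrist'); b=shot('top');a=shot('scene')
print(bot.state()['ee_pos'],bot.state()['ee_rot'])
for n,us in [('grip',([327.2,126.9],[198.4,229.5],[434.8,212.2])),('orig',([325.3,98.3],[196.5,221.2],[437.5,230.2]))]:
    X=tri([p,b,a],us);print(n,X,[proj(q,X)-u for q,u in zip((p,b,a),us)])
c=[onz(p,u,0.01)[:2] for u in ([286,27],[371,28],[288,151],[367,153])]; c=np.array(c); print(c)
for i,j,o in((0,1,90),(2,3,90),(2,0,0),(3,1,0)):
    d=c[j]-c[i];print(np.degrees(np.arctan2(*d[::-1]))+(o),np.linalg.norm(d))
# cover, from pose-1 wrist calibration
K=np.array([[370.727,0,p['cx']],[0,370.727,p['cy']],[0,0,1]])
E
cat > box.py <<'E'
from h import *
np.set_printoptions(precision=3,suppress=True)
p=bot.get_image('wrist');R=np.array([[0.365,-0.931,0.001],[-0.897,-0.352,0.267],[-0.248,-0.098,-0.964]]);p['R']=R;p['t']=-R@np.array([.607,-.208,.455])
us=[[263,145],[400,223],[485,86],[338,0]]
for zf,zr in((.093,.093),(.1,.093)):
    c=np.array([onz(p,u,z) for u,z in zip(us,(zf,zf,zr,zr))]);print(c,'mark',onz(p,[337,187],zf))
    for i,j,o in((0,1,90),(3,2,90),(0,3,0),(1,2,0)):
        d=(c[j]-c[i])[:2];print(np.degrees(np.arctan2(*d[::-1]))+o,np.linalg.norm(d))
E
python3 box.py
```

```text
[0.542 0.236 0.384] [0.982 0.186 0.    0.   ]
grip [0.616 0.259 0.151] [array([ 3.601, -3.162]), array([-4.157,  0.433]), array([-2.612,  0.624])]
orig [0.64  0.271 0.092] [array([ 1.746, -3.363]), array([-0.587,  1.272]), array([-0.344,  0.023])]
[[0.695 0.339]
 [0.728 0.254]
 [0.574 0.293]
 [0.606 0.207]]
20.812091018975465 0.09113556849131323
20.007869461385567 0.09215185416908113
20.869221869132762 0.12941522461605984
21.31015109403335 0.13071352880201004
[[ 0.578 -0.157  0.093]
 [ 0.557 -0.31   0.093]
 [ 0.702 -0.328  0.093]
 [ 0.717 -0.178  0.093]] mark [ 0.567 -0.237  0.093]
-8.079880514625359 0.15380513122484582
-5.7020715995853095 0.15102666160272965
-8.585245488501261 0.1396849027332438
-7.421757263470708 0.14595499485500193
[[ 0.579 -0.158  0.1  ]
 [ 0.558 -0.308  0.1  ]
 [ 0.702 -0.328  0.093]
 [ 0.717 -0.178  0.093]] mark [ 0.568 -0.237  0.1  ]
-8.079880514625387 0.15083099885309464
-5.7020715995853095 0.15102666160272965
-8.21940859092898 0.13899616166345474
-8.239274379824591 0.14526220888959468
```

Request:
{"name": "servo_tool", "arguments": {
  "motion": [
    [0.02, 0.006, -0.02, 0],
    [0.04, 0.012, -0.04, 0],
    [0.06, 0.018, -0.06, 0],
    [0.072, 0.023, -0.084, 0],
    [0.072, 0.023, -0.084, 0],
    [0.072, 0.023, -0.084, 0],
    [0.072, 0.023, -0.084, 0],
    [0.072, 0.023, -0.084, 0],
    [0.072, 0.023, -0.084, 0],
    [0.072, 0.023, -0.084, 0]
  ]
}}

```text
time_s: 5.35
ee_pos: [0.6144, 0.2586, 0.3007]
ee_rot: [0.982, 0.186, 0.001, -0.0]
wrist_force: [-0.2, 0.6, -0.4]
opening: 0.0853
finger_force: 0.0
```

```bash
python3 - <<'E'
from h import *
np.set_printoptions(precision=4,suppress=True)
s=bot.state();print(s['ee_pos'],s['ee_rot'],s['joint_pos'])
p=shot('wrist','w3.png');a=shot('scene')
us=[]
for n in ['scraper','scraper_grip','tool_rest']: 
  for q in (p,a): print(n,[(np.round(d['point'],1).tolist(),round(d['p'],2)) for d in bot.landmark_of(n,q)[:4]])
print(proj(p,[.616,.259,.151]),proj(p,[.640,.271,.092]))
E
```

```text
[0.6144 0.2586 0.3007] [ 0.9825  0.1863  0.0006 -0.    ] [-0.201   0.4993 -0.4144  1.5574  0.2153  1.1291 -1.8586]
scraper [([325.4, 192.9], 0.88), ([123.1, 232.2], 0.6), ([268.7, 339.3], 0.55)]
scraper [([435.3, 226.1], 0.93), ([399.7, 200.5], 0.84), ([458.1, 194.6], 0.56), ([248.1, 246.0], 0.33)]
scraper_grip [([159.1, 269.1], 0.87), ([320.2, 248.0], 0.74), ([258.2, 374.1], 0.67)]
scraper_grip [([431.4, 212.4], 0.82), ([389.8, 182.8], 0.76), ([442.4, 193.4], 0.75), ([432.2, 248.6], 0.74)]
tool_rest [([321.3, 176.2], 0.98)]
tool_rest [([432.2, 246.2], 0.94)]
[324.6663 247.2382] [321.425 190.59 ]
```

View pics/w3.png

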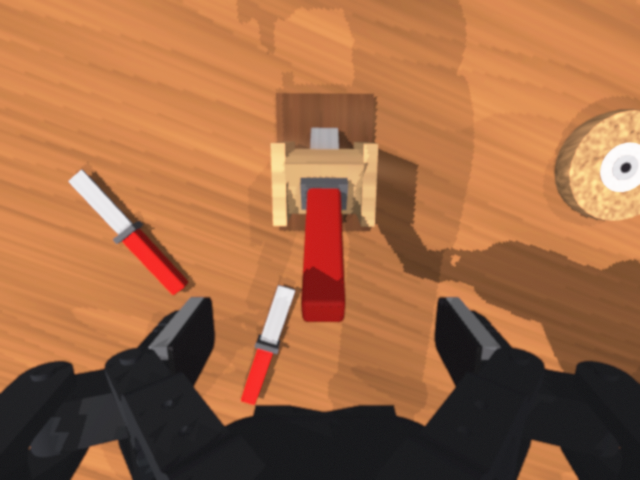

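The handle is centred between the fingers, running from (325,195) to (323,318), so I'll descend and grip.

Request:
{"name": "servo_tool", "arguments": {
  "motion": [
    [0, 0, -0.03, 0],
    [0, 0, -0.06, 0],
    [0, 0, -0.08, 0],
    [0, 0, -0.091, 0],
    [0, 0, -0.091, 0],
    [0, 0, -0.091, 0],
    [0, 0, -0.091, 0],
    [0, 0, -0.091, 0],
    [0, 0, -0.091, 0],
    [0, 0, -0.091, 0]
  ]
}}

```text
time_s: 6.75
ee_pos: [0.6146, 0.2586, 0.2094]
ee_rot: [0.982, 0.186, 0.0, -0.0]
wrist_force: [0.8, 0.4, 0.5]
opening: 0.0856
finger_force: 0.0
```

Request:
{"name": "servo_tool", "arguments": {
  "motion": [
    [0, 0, 0, 0],
    [0, 0, 0, 0],
    [0, 0, 0, 0],
    [0, 0, 0, 0],
    [0, 0, 0, 0],
    [0, 0, 0, 0],
    [0, 0, 0, 0],
    [0, 0, 0, 0],
    [0, 0, 0, 0],
    [0, 0, 0, 0]
  ],
  "jaw": 0,
  "grip_force": 110
}}

```text
time_s: 7.75
ee_pos: [0.6143, 0.2588, 0.2091]
ee_rot: [0.982, 0.186, -0.0, -0.0]
wrist_force: [-3.2, 0.9, 3.8]
opening: 0.0228
finger_force: 107.7
```

Request:
{"name": "servo_tool", "arguments": {
  "motion": [
    [-0.0047, -0.0018, 0.0087, 0],
    [-0.0093, -0.0036, 0.0173, 0],
    [-0.014, -0.0054, 0.026, 0],
    [-0.0187, -0.0072, 0.0346, 0],
    [-0.0234, -0.009, 0.0433, 0],
    [-0.028, -0.0107, 0.052, 0],
    [-0.0327, -0.0125, 0.0606, 0],
    [-0.0374, -0.0143, 0.0693, 0],
    [-0.042, -0.0161, 0.0779, 0],
    [-0.0467, -0.0179, 0.0866, 0]
  ]
}}

```text
time_s: 8.75
ee_pos: [0.5673, 0.2406, 0.2962]
ee_rot: [0.982, 0.186, 0.0, -0.0]
wrist_force: [0.1, 0.3, -1.9]
opening: 0.0226
finger_force: 107.7
```

Request:
{"name": "servo_tool", "arguments": {
  "motion": [
    [-0.009, -0.004, 0.017, 0],
    [-0.014, -0.006, 0.04, 0],
    [-0.014, -0.006, 0.08, 0],
    [-0.014, -0.006, 0.1, 0],
    [-0.03, -0.03, 0.11, 0],
    [-0.03, -0.06, 0.11, 0],
    [-0.03, -0.1, 0.11, 0],
    [-0.03, -0.1, 0.11, 0],
    [-0.03, -0.1, 0.11, 0],
    [-0.03, -0.1, 0.11, 0]
  ]
}}

```text
time_s: 9.75
ee_pos: [0.5374, 0.1418, 0.4058]
ee_rot: [0.982, 0.187, 0.0, -0.0]
wrist_force: [-0.6, -0.4, -0.9]
opening: 0.0224
finger_force: 108.0
```

```bash
python3 - <<'E'
from h import *
np.set_printoptions(precision=4,suppress=True)
s=bot.state();print(s['ee_pos'],s['ee_rot'],s['opening'],s['wrist_force'],s['wrist_torque'])
p=shot('wrist','w4.png');a=shot('scene','s4.png');b=shot('top')
for n in ['scraper','scraper_grip','scraper_tip']: 
  for q in (p,a,b): print(n,[(np.round(d['point'],1).tolist(),round(d['p'],2)) for d in bot.landmark_of(n,q)[:4]])
x=np.array(s['ee_pos']);g=x-[0,0,.054];f=np.array([.931,.365,0])
for l in(-65,65,125): pass
tip=g+.13*(f*.5+np.array([0,0,-.866]));print(g,tip,[proj(q,tip) for q in(p,a,b)])
im=np.hstack([p['pixels'][:,120:520],a['pixels'][60:300,250:450].repeat(2,0).repeat(2,1)])
cv2.imwrite('pics/c4.png',im[:,:,::-1])
E
```

```text
[0.5374 0.1418 0.4058] [ 0.9824  0.1869  0.0001 -0.0004] 0.022375220210625078 [-0.58   -0.3592 -0.8999] [0.0805 0.0438 0.0176]
scraper [([91.4, 115.6], 0.81), ([324.1, 217.4], 0.77), ([215.4, 217.1], 0.77)]
scraper [([392.5, 176.7], 0.83), ([458.4, 195.0], 0.76), ([396.7, 198.0], 0.45)]
scraper []
scraper_grip [([120.4, 147.5], 0.76), ([325.3, 318.0], 0.61), ([205.4, 248.1], 0.56)]
scraper_grip [([389.4, 161.1], 0.92), ([387.6, 183.6], 0.57), ([440.9, 196.2], 0.51)]
scraper_grip [([232.7, 230.7], 0.4)]
scraper_tip [([45.3, 66.0], 0.88), ([228.9, 165.7], 0.67), ([322.3, 127.5], 0.65)]
scraper_tip [([402.0, 208.1], 0.91), ([480.1, 197.5], 0.73), ([409.9, 217.8], 0.68)]
scraper_tip [([234.3, 226.7], 0.46), ([110.6, 263.0], 0.37)]
[0.5374 0.1418 0.3518] [0.5979 0.1655 0.2392] [array([324.8004, 140.6662]), array([401.9885, 200.0446]), array([230.9787, 233.1525])]
```

View pics/c4.png

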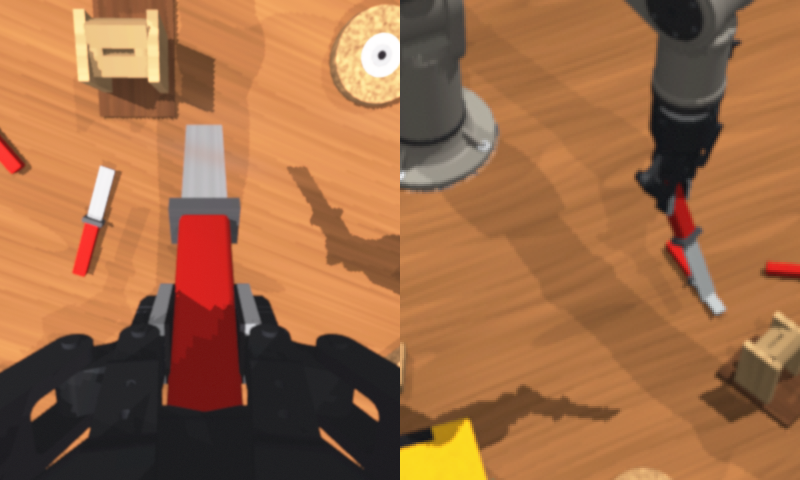

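The crop shows the scraper held straight with its blade clear of the rest, the tip at wrist (325,126) and about (405,211) in the scene. I'll triangulate it and redo the lip.

```bash
python3 - <<'E'
from h import *
np.set_printoptions(precision=4,suppress=True)
s=bot.state();T=np.array(s['ee_pos'])
p=shot('wrist');a=shot('scene');b=shot('top')
f=np.array([.930,.367,0])
for n,us in[('tip',([324.5,126.5],[404,210])),('org',([324.1,217.4],[392.5,176.7]))]:
    X=tri([p,a],us);print(n,X,X-T,(X-T)@f,[proj(q,X)-u for q,u in zip((p,a),us)])
# fit: tip candidates given grip distance L and tilt
for tilt in(26,30,34):
  for L in(.12,.13,.14):
    t=np.radians(tilt);X=T-[0,0,.054]+L*(f*np.sin(t)-np.array([0,0,np.cos(t)]));O=X-.09*(f*np.sin(t)-np.array([0,0,np.cos(t)]))
    print(tilt,L,proj(p,X),proj(a,X),proj(p,O),proj(a,O))
for n in ['cover_lip','cover_hinge']:
  us=[bot.landmark_of(n,q)[0]['point'] for q in(a,b)];print(n,us,tri([a,b],us))
E
```

```text
tip [0.6075 0.1688 0.2066] [ 0.0697  0.0281 -0.1988] 0.07513343697357755 [array([-1.0054, -1.6801]), array([-0.5117, -0.083 ])]
org [0.5646 0.151  0.3012] [ 0.0269  0.0102 -0.1042] 0.02874354854949189 [array([0.9476, 2.8738]), array([0.5331, 0.2753])]
26 0.12 [324.2615 161.6015] [398.1159 196.4512] [324.3366 267.4843] [389.1447 167.3522]
26 0.13 [324.2558 153.5898] [399.0712 199.5501] [324.3253 251.5081] [390.1759 170.6971]
26 0.14 [324.2505 146.0733] [400.0187 202.6232] [324.3149 236.9003] [391.1983 174.0133]
30 0.12 [324.2408 149.4217] [400.5536 197.1442] [324.33   264.1918] [389.7663 167.5004]
30 0.13 [324.2339 140.5803] [401.7063 200.3117] [324.3167 247.1181] [391.0029 170.8987]
30 0.14 [324.2275 132.2651] [402.8501 203.4551] [324.3046 231.4322] [392.2298 174.2702]
34 0.12 [324.2194 137.114 ] [402.9442 197.6563] [324.3235 261.0997] [390.3712 167.599 ]
34 0.13 [324.2112 127.3703] [404.2926 200.8797] [324.3083 242.9438] [391.8084 171.0348]
34 0.14 [324.2035 118.1807] [405.6315 204.0806] [324.2942 226.1757] [393.2353 174.446 ]
cover_lip [[256.5, 277.5], [422.3, 252.6]] [ 0.5676 -0.233   0.091 ]
cover_hinge [[269.2, 327.0], [426.9, 187.6]] [ 0.7138 -0.252   0.0921]
```

Request:
{"name": "servo_tool", "arguments": {
  "motion": [
    [-0.03, -0.04, 0, -0.13],
    [-0.06, -0.08, 0, -0.26],
    [-0.083, -0.12, 0, -0.39],
    [-0.083, -0.165, -0.01, -0.506],
    [-0.083, -0.21, -0.02, -0.506],
    [-0.083, -0.255, -0.04, -0.506],
    [-0.083, -0.3, -0.06, -0.506],
    [-0.083, -0.34, -0.09, -0.506],
    [-0.083, -0.363, -0.12, -0.506],
    [-0.083, -0.363, -0.14, -0.506]
  ]
}}

```text
time_s: 11.7
ee_pos: [0.4533, -0.2262, 0.2636]
ee_rot: [0.998, -0.069, -0.001, 0.001]
wrist_force: [-1.1, 0.6, -2.0]
opening: 0.0219
finger_force: 108.2
```

```bash
cat > look.py <<'E'
from h import *
import sys
np.set_printoptions(precision=4,suppress=True)
s=bot.state();T=np.array(s['ee_pos']);print(T,s['ee_rot'],s['wrist_force'])
p=shot('wrist');a=shot('scene');b=shot('top')
for n in ['scraper_tip','scraper','scraper_grip','cover_lip','cover_hinge']:
  for k,q in zip('wst',(p,a,b)): print(n,k,[(np.round(d['point'],1).tolist(),round(d['p'],2)) for d in bot.landmark_of(n,q)[:3]])
im=np.hstack([p['pixels'][:,120:520],cv2.resize(a['pixels'][180:340,190:323],(400,480),interpolation=cv2.INTER_CUBIC)])
cv2.imwrite('pics/'+sys.argv[1],im[:,:,::-1])
E
python3 look.py c5.png
```

```text
[ 0.4533 -0.2262  0.2636] [ 0.9976 -0.0686 -0.0009  0.0006] [-1.0592  0.5687 -2.0357]
scraper_tip w [([321.0, 128.1], 0.85)]
scraper_tip s [([250.9, 265.7], 0.86), ([482.7, 198.5], 0.75), ([408.0, 215.1], 0.57)]
scraper_tip t [([202.6, 275.4], 0.89), ([110.7, 263.1], 0.83), ([417.6, 268.7], 0.61)]
scraper w [([327.1, 216.9], 0.72), ([305.7, 52.7], 0.64)]
scraper s [([243.3, 237.9], 0.82), ([396.4, 198.8], 0.55), ([459.8, 195.7], 0.51)]
scraper t [([136.1, 278.1], 0.86), ([429.2, 288.1], 0.84), ([212.5, 306.2], 0.58)]
scraper_grip w [([321.2, 314.9], 0.77), ([583.1, 47.5], 0.74)]
scraper_grip s [([389.3, 187.0], 0.77), ([238.2, 220.5], 0.76), ([445.0, 193.7], 0.5)]
scraper_grip t [([209.7, 322.8], 0.82), ([151.1, 284.9], 0.73), ([433.5, 306.0], 0.71)]
cover_lip w [([306.9, 54.9], 0.64)]
cover_lip s [([253.4, 278.5], 0.72)]
cover_lip t [([424.2, 253.1], 0.79), ([206.1, 228.3], 0.38)]
cover_hinge w []
cover_hinge s [([269.2, 328.9], 0.97)]
cover_hinge t [([426.9, 187.9], 0.91), ([207.7, 227.0], 0.66), ([504.3, 254.2], 0.55)]
```

View pics/c5.png

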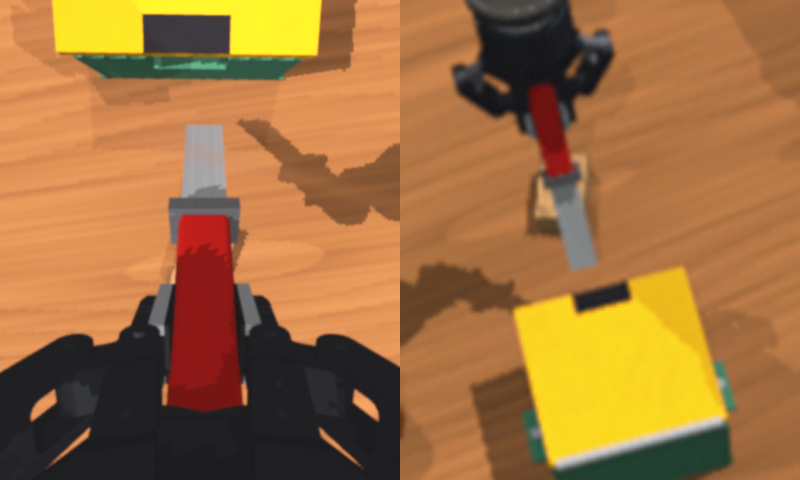

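The wrist crop shows the blade end at (325,126) and the mark centred 17 px to its left, with the cover's edge parallel to the gripper. In the scene the blade end is at (251,269), short of the mark.

```bash
python3 - <<'E'
from h import *
np.set_printoptions(precision=4,suppress=True)
s=bot.state();T=np.array(s['ee_pos']);print(T,s['ee_rot'])
p=shot('wrist');a=shot('scene');b=shot('top')
u=np.array([.9914,-.1288,0]);v=np.array([.1288,.9914,0])
us=([324.5,126],[250.8,269],[417.6,268.7])
for w in((0,1,2),(0,1),(1,2)):
    q=[(p,a,b)[i] for i in w];X=tri(q,[us[i] for i in w]);d=X-T;print('tip',X,d@u,d@v,d[2],[proj(k,X)-us[i] for k,i in zip(q,w)])
# mark front edge on cover top: wrist (307,54), scene
m=tri([p,a,b],[[307,53],[254,278.5],[423.5,252.5]]);d=m-T;print('lip',m,d@u,d@v,d[2],[proj(k,m) for k in(p,a,b)])
cc=[onz(p,[175,52],.096),onz(p,[440,55],.096)];d=cc[1]-cc[0];print(cc,np.degrees(np.arctan2(d[1],d[0]))+90, np.linalg.norm(d))
print(bot.landmark_of('cover_lip',p)[:1],bot.landmark_of('scraper_tip',p)[:1])
cv2.imwrite('pics/w6.png',p['pixels'][:,:,::-1])
E
```

```text
[ 0.4547 -0.2223  0.2655] [ 0.9978 -0.0656 -0.      0.    ]
tip [ 0.529  -0.2311  0.0706] 0.07481759423589324 0.0008211749060469888 -0.19485227545467965 [array([-1.6311, -0.9137]), array([1.0609, 0.2858]), array([1.5459, 0.9761])]
tip [ 0.5281 -0.2328  0.0723] 0.07414360687637642 -0.0010035017449724025 -0.19316146722398628 [array([1.0526, 0.0495]), array([ 0.2641, -0.0584])]
tip [ 0.5297 -0.2305  0.0718] 0.07540681130571406 0.001488205708686361 -0.19367161360054558 [array([1.3092, 0.185 ]), array([1.3965, 0.6669])]
lip [ 0.5689 -0.2341  0.0934] 0.11469701824333811 0.00293058140852956 -0.1720300745614121 [array([318.9278,  53.8364]), array([255.3296, 277.4827]), array([422.1798, 251.5061])]
[array([ 0.5805, -0.1505,  0.096 ]), array([ 0.5584, -0.3046,  0.096 ])] -8.143093773555876 0.1557618142675576
[{'point': [314.7, 57.9], 'p': 0.76}] []
```

Request:
{"name": "servo_tool", "arguments": {
  "motion": [
    [0.0005, 0.004, -0.0155, 0],
    [0.0005, 0.004, -0.0155, 0],
    [0.01, 0.003, -0.0155, 0],
    [0.02, 0.0015, -0.0155, 0],
    [0.03, 0.0, -0.0155, 0],
    [0.035, -0.0005, -0.0155, 0],
    [0.04, -0.001, -0.0155, 0],
    [0.044, -0.0016, -0.0155, 0],
    [0.047, -0.002, -0.0155, 0],
    [0.05, -0.0024, -0.0155, 0]
  ]
}}

```text
time_s: 13.85
ee_pos: [0.5048, -0.2247, 0.2499]
ee_rot: [0.998, -0.066, -0.0, 0.0]
wrist_force: [-0.1, -0.1, -1.4]
opening: 0.0224
finger_force: 108.1
```

```bash
python3 look.py c7.png | grep -v grip
```

```text
[ 0.5048 -0.2247  0.2499] [ 0.9978 -0.0656 -0.0001  0.    ] [-0.1064 -0.0738 -1.4113]
scraper_tip w []
scraper_tip s [([255.4, 285.6], 0.88), ([407.3, 213.6], 0.65), ([483.9, 199.5], 0.51)]
scraper_tip t [([208.2, 275.9], 0.98), ([113.2, 265.5], 0.84), ([420.2, 246.4], 0.74)]
scraper w [([325.8, 216.5], 0.56)]
scraper s [([250.8, 257.1], 0.92), ([456.0, 196.0], 0.64), ([398.2, 198.1], 0.51)]
scraper t [([209.0, 306.5], 0.9), ([428.4, 265.7], 0.76), ([133.0, 279.0], 0.73)]
cover_lip w [([320.0, 143.0], 0.97)]
cover_lip s [([182.2, 321.1], 0.69), ([253.9, 278.3], 0.59), ([367.7, 314.4], 0.43)]
cover_lip t [([423.2, 252.4], 0.77)]
cover_hinge w []
cover_hinge s [([269.3, 329.5], 0.68)]
cover_hinge t [([426.8, 187.0], 0.63), ([312.2, 179.7], 0.47), ([407.6, 319.2], 0.37)]
```

View pics/c7.png

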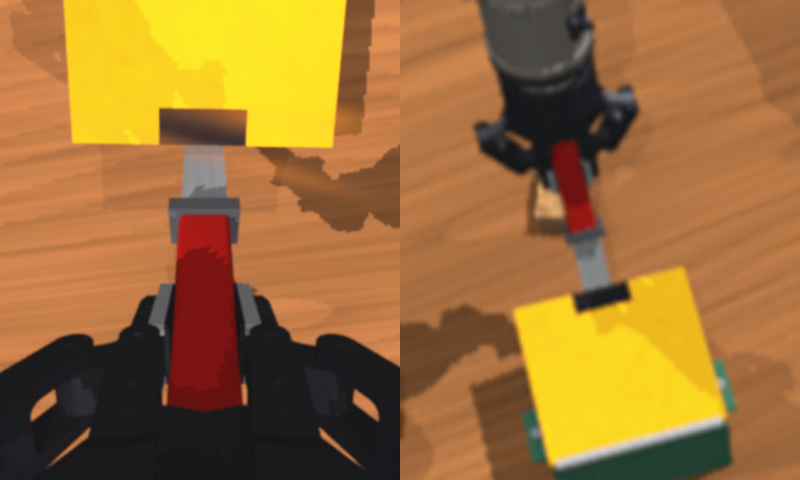

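The cover's edge (row 144) now hides the blade's end below the mark and there is no contact force, so the blade is in the pocket. I'll start levering.

Request:
{"name": "servo_tool", "arguments": {
  "motion": [
    [0.002, -0.0003, 0.003, 0],
    [0.003, -0.0004, 0.006, 0],
    [0.003, -0.0004, 0.01, 0],
    [0.003, -0.0004, 0.014, 0],
    [0.003, -0.0004, 0.018, 0],
    [0.004, -0.0005, 0.022, 0],
    [0.004, -0.0005, 0.026, 0],
    [0.005, -0.0006, 0.03, 0],
    [0.006, -0.0008, 0.034, 0],
    [0.006, -0.0008, 0.037, 0]
  ]
}}

```text
time_s: 15.75
ee_pos: [0.5104, -0.2254, 0.2872]
ee_rot: [0.998, -0.066, -0.001, -0.0]
wrist_force: [-4.1, 1.1, -2.4]
opening: 0.0223
finger_force: 108.2
```

```bash
python3 look.py c8.png | grep -v grip
```

```text
[ 0.5104 -0.2254  0.2872] [ 0.9978 -0.0656 -0.0005 -0.0001] [-4.0756  1.1374 -2.3715]
scraper_tip w []
scraper_tip s [([255.6, 278.3], 0.82), ([407.8, 216.6], 0.65), ([482.2, 194.7], 0.59)]
scraper_tip t [([205.8, 273.4], 0.94), ([424.9, 242.7], 0.84), ([111.1, 264.2], 0.61)]
scraper w [([322.9, 215.7], 0.72)]
scraper s [([248.5, 249.9], 0.68), ([457.7, 195.1], 0.66), ([397.2, 198.4], 0.53)]
scraper t [([135.8, 276.7], 0.68), ([210.6, 305.7], 0.64), ([431.7, 261.8], 0.48)]
cover_lip w [([320.6, 145.7], 0.78)]
cover_lip s [([253.5, 273.9], 0.82)]
cover_lip t [([425.1, 246.9], 0.78)]
cover_hinge w [([320.4, 317.1], 0.22)]
cover_hinge s [([270.0, 329.2], 0.6)]
cover_hinge t [([426.0, 185.7], 0.61)]
```

View pics/c8.png

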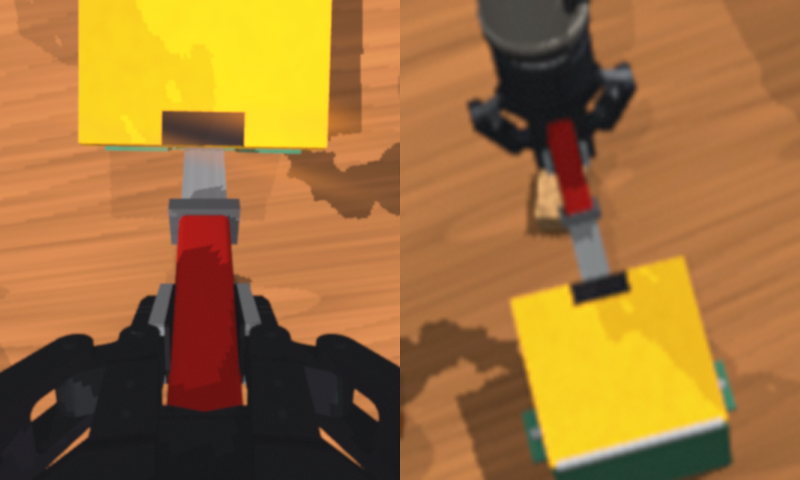

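The cover is rising on the blade (edge at row 147, blade still under it), so I'll follow its arc.

Request:
{"name": "servo_tool", "arguments": {
  "motion": [
    [0.001, -0.0001, 0.006, 0],
    [0.002, -0.0003, 0.012, 0],
    [0.0035, -0.0005, 0.018, 0],
    [0.005, -0.0006, 0.024, 0],
    [0.007, -0.0009, 0.03, 0],
    [0.0095, -0.0012, 0.036, 0],
    [0.012, -0.0015, 0.041, 0],
    [0.015, -0.0019, 0.046, 0],
    [0.0185, -0.0024, 0.051, 0],
    [0.022, -0.0028, 0.056, 0]
  ]
}}

```text
time_s: 17.65
ee_pos: [0.5328, -0.2284, 0.3433]
ee_rot: [0.998, -0.066, -0.0, 0.0]
wrist_force: [-2.4, -0.4, -2.5]
opening: 0.0226
finger_force: 108.1
```

```bash
python3 look.py c9.png | grep -v grip
```

```text
[ 0.5328 -0.2284  0.3433] [ 0.9978 -0.0656 -0.0003  0.    ] [-2.3636 -0.4036 -2.4799]
scraper_tip w [([323.5, 215.9], 0.31)]
scraper_tip s [([254.4, 277.3], 0.96), ([478.9, 196.1], 0.78), ([410.7, 215.6], 0.7)]
scraper_tip t [([113.7, 264.0], 0.81), ([430.3, 229.2], 0.77), ([206.7, 273.7], 0.7)]
scraper w [([323.6, 215.8], 0.74)]
scraper s [([247.6, 247.4], 0.69), ([395.6, 197.2], 0.54), ([457.0, 195.7], 0.53)]
scraper t [([134.3, 280.9], 0.97), ([212.1, 304.5], 0.97), ([438.3, 248.0], 0.77)]
cover_lip w [([323.6, 142.3], 0.84)]
cover_lip s [([252.8, 272.5], 0.65), ([244.2, 247.2], 0.41)]
cover_lip t [([431.9, 236.7], 0.75)]
cover_hinge w [([322.9, 95.8], 0.47)]
cover_hinge s [([271.2, 328.9], 0.61)]
cover_hinge t [([428.6, 185.9], 0.73), ([310.3, 179.5], 0.55)]
```

View pics/c9.png

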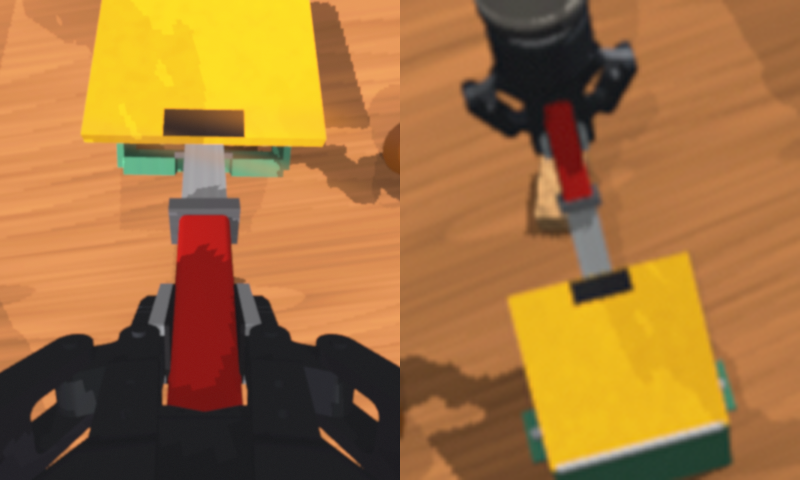

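The blade is still under the edge (row 142), and the cover is at about 30 degrees. I'll carry on along the arc.

Request:
{"name": "servo_tool", "arguments": {
  "motion": [
    [0.004, -0.0005, 0.006, 0],
    [0.0085, -0.0011, 0.0115, 0],
    [0.0135, -0.0017, 0.017, 0],
    [0.019, -0.0025, 0.0225, 0],
    [0.0245, -0.0032, 0.028, 0],
    [0.03, -0.0039, 0.0325, 0],
    [0.0357, -0.0046, 0.0375, 0],
    [0.0417, -0.0054, 0.0425, 0],
    [0.048, -0.0062, 0.047, 0],
    [0.0545, -0.0071, 0.0515, 0]
  ]
}}

```text
time_s: 19.55
ee_pos: [0.5877, -0.2353, 0.3947]
ee_rot: [0.998, -0.065, -0.0, -0.0]
wrist_force: [-2.2, 0.9, -3.2]
opening: 0.0223
finger_force: 108.1
```

```bash
cat > ang.py <<'E'
from h import *
np.set_printoptions(precision=4,suppress=True)
s=bot.state();T=np.array(s['ee_pos']);print(T,s['wrist_force'],s['opening'])
p=shot('wrist');a=shot('scene','sx.png');b=shot('top')
r={}
for n in ['cover_lip','cover_hinge','scraper_tip']:
  us=[[d for d in bot.landmark_of(n,q) if not(n[0]=='s' and (d['point'][0]<300 if q is b else d['point'][0]>320))][:2] for q in(a,b,p)]
  print(n,[[(np.round(d['point'],1).tolist(),round(d['p'],2)) for d in l] for l in us])
  if us[0] and us[1]: r[n]=tri([a,b],[us[0][0]['point'],us[1][0]['point']]);print(r[n])
u=np.array([.9914,-.1288,0]);H=np.array([.7145,-.2525,.085])
d=H-r['cover_lip'];print('angle',np.degrees(np.arctan2(-d[2],d@u)),np.linalg.norm(d))
# yellow extent in wrist, rows of cover edge at centre columns
E
python3 ang.py
```

```text
[ 0.5877 -0.2353  0.3947] [-2.1899  0.9152 -3.1996] 0.02234588760445565
cover_lip [[([258.7, 282.7], 0.77), ([182.2, 322.1], 0.75)], [([439.2, 205.0], 0.7)], [([324.6, 133.9], 0.88)]]
[ 0.6526 -0.244   0.2138]
cover_hinge [[([269.4, 331.1], 0.7), ([244.7, 246.5], 0.45)], [([425.3, 187.8], 0.81), ([206.3, 230.3], 0.55)], [([325.9, 71.6], 0.87)]]
[ 0.7168 -0.2534  0.0744]
scraper_tip [[([261.2, 287.3], 0.59)], [([436.9, 198.2], 0.87)], []]
[ 0.6661 -0.2418  0.2118]
angle 64.11083983042106 0.14312975432532804
```

The cover is at about 60 degrees. I'll withdraw the blade straight back and carry the scraper to free bench.

Request:
{"name": "servo_tool", "arguments": {
  "motion": [
    [-0.015, 0.002, -0.003, 0],
    [-0.045, 0.006, -0.006, 0],
    [-0.085, 0.011, -0.006, 0],
    [-0.125, 0.016, -0.006, 0],
    [-0.129, 0.06, -0.006, 0],
    [-0.129, 0.105, -0.01, 0],
    [-0.129, 0.15, -0.02, 0],
    [-0.115, 0.195, -0.03, 0.05],
    [-0.095, 0.235, -0.04, 0.1],
    [-0.07, 0.27, -0.05, 0.131]
  ]
}}

```text
time_s: 21.15
ee_pos: [0.5172, 0.037, 0.3448]
ee_rot: [1.0, 0.001, 0.001, -0.0]
wrist_force: [0.7, 0.0, -1.6]
opening: 0.0223
finger_force: 108.1
```

Request:
{"name": "servo_tool", "arguments": {
  "motion": [
    [0.015, 0.035, -0.02, 0],
    [0.03, 0.065, -0.05, 0],
    [0.047, 0.075, -0.09, 0],
    [0.047, 0.075, -0.12, 0],
    [0.047, 0.075, -0.13, 0],
    [0.047, 0.075, -0.13, 0],
    [0.047, 0.075, -0.13, 0],
    [0.047, 0.075, -0.13, 0],
    [0.047, 0.075, -0.13, 0],
    [0.047, 0.075, -0.13, 0]
  ]
}}

```text
time_s: 22.15
ee_pos: [0.5646, 0.1095, 0.2156]
ee_rot: [1.0, -0.0, 0.001, -0.0]
wrist_force: [0.2, 0.1, -1.3]
opening: 0.0227
finger_force: 108.2
```

```bash
python3 ang.py
```

```text
[0.5646 0.1095 0.2156] [ 0.1578  0.1405 -1.2557] 0.0226521519865719
cover_lip [[([260.5, 284.0], 0.74)], [([441.8, 203.4], 0.71)], []]
[ 0.657  -0.245   0.2167]
cover_hinge [[], [([426.9, 187.3], 0.76)], []]
scraper_tip [[], [], [([131.1, 281.8], 0.96), ([105.4, 123.5], 0.26)]]
angle 66.23980194615915 0.14390925581269975
```

Request:
{"name": "servo_tool", "arguments": {
  "motion": [
    [0, 0, -0.004, 0],
    [0, 0, -0.008, 0],
    [0, 0, -0.012, 0],
    [0, 0, -0.015, 0],
    [0, 0, -0.017, 0],
    [0, 0, -0.019, 0],
    [0, 0, -0.021, 0],
    [0, 0, -0.022, 0],
    [0, 0, -0.022, 0],
    [0, 0, -0.022, 0]
  ],
  "grip_force": 25
}}

```text
time_s: 23.75
ee_pos: [0.5643, 0.1096, 0.1926]
ee_rot: [1.0, -0.0, 0.0, 0.0]
wrist_force: [-0.4, 0.1, -0.4]
opening: 0.0222
finger_force: 108.4
```

Request:
{"name": "servo_tool", "arguments": {
  "motion": [
    [0, 0, 0, 0],
    [0, 0, 0, 0],
    [0, 0, 0, 0],
    [0, 0, -0.001, 0],
    [0, 0, -0.002, 0],
    [0, 0, -0.003, 0],
    [0, 0, -0.004, 0],
    [0, 0, -0.004, 0],
    [0, 0, -0.004, 0],
    [0, 0, -0.004, 0]
  ],
  "jaw": 0,
  "grip_force": 25
}}

```text
time_s: 24.75
ee_pos: [0.5639, 0.1101, 0.1915]
ee_rot: [1.0, -0.0, 0.0, 0.0]
wrist_force: [-12.6, -2.6, 25.9]
opening: 0.0223
finger_force: 111.9
```

Request:
{"name": "servo_tool", "arguments": {
  "motion": [
    [0, 0, 0.002, 0],
    [0, 0, 0.002, 0],
    [0, 0, 0.002, 0],
    [0, 0, 0.002, 0],
    [0, 0, 0.002, 0],
    [0, 0, 0.002, 0],
    [0, 0, 0.002, 0],
    [0, 0, 0.002, 0],
    [0, 0, 0.002, 0],
    [0, 0, 0.002, 0]
  ],
  "jaw": 0.24,
  "grip_force": 20
}}

```text
time_s: 25.75
ee_pos: [0.5641, 0.1098, 0.1919]
ee_rot: [1.0, -0.0, 0.0, 0.0]
wrist_force: [-6.7, -0.9, 13.3]
opening: 0.0227
finger_force: 109.6
```

Request:
{"name": "servo_tool", "arguments": {
  "motion": [
    [-0.0045, 0, -0.0026, 0],
    [-0.0093, 0, -0.0054, 0],
    [-0.014, 0, -0.0085, 0],
    [-0.0185, 0, -0.0116, 0],
    [-0.023, 0, -0.015, 0],
    [-0.0272, 0, -0.0184, 0],
    [-0.0334, 0, -0.0239, 0],
    [-0.0374, 0, -0.0278, 0],
    [-0.0374, 0, -0.0278, 0],
    [-0.0374, 0, -0.0278, 0]
  ]
}}

```text
time_s: 26.75
ee_pos: [0.5266, 0.1102, 0.1638]
ee_rot: [1.0, 0.0, 0.0, -0.0]
wrist_force: [-6.8, -0.1, 12.1]
opening: 0.0225
finger_force: 104.5
```

```bash
python3 - <<'E'
from h import *
np.set_printoptions(precision=4,suppress=True)
s=bot.state();T=np.array(s['ee_pos']);print(T,s['wrist_force'],s['opening'],s['finger_force'])
p=shot('wrist','w10.png')
hsv=cv2.cvtColor(p['pixels'],cv2.COLOR_RGB2HSV)
m=(hsv[...,1]<70)&(hsv[...,2]>100);c=m[:,318:332].mean(1);r=np.where(c>.5)[0];print('blade rows',r[:3],r[-3:],len(r))
red=((hsv[...,0]<6)|(hsv[...,0]>174))&(hsv[...,1]>180);c=red[:,315:335].mean(1);r=np.where(c>.5)[0];print('handle rows',r[0],r[-1])
for n in('scraper_tip','scraper','scraper_grip'): print(n,[np.round(d['point'],1) for d in bot.landmark_of(n,p)[:3]])
for al in(62,45,30):
    t=np.radians(al);g=T-[0,0,.054];tip=g+.1587*np.array([np.cos(t),0,-np.sin(t)]);o=g+.0687*np.array([np.cos(t),0,-np.sin(t)]);print(al,proj(p,tip),proj(p,o))
E
```

```text
[0.5266 0.1102 0.1638] [-6.8482 -0.1076 12.1482] 0.02250047644501302 104.45912718772888
blade rows [55 56 57] [183 184 185] 131
handle rows 191 410
scraper_tip [array([ 83.6, 256.1]), array([326.4,  60.1])]
scraper [array([323.8, 186.5]), array([103.7, 347. ])]
scraper_grip [array([322.2, 309.4])]
62 [324.4447 125.7283] [324.4267 209.0279]
45 [324.447   56.6251] [324.4263 179.1648]
30 [324.4474 -15.4031] [324.4243 156.633 ]
```

The blade pivots about its tip as intended (now about 46 degrees), so I'll continue the arc.

Request:
{"name": "servo_tool", "arguments": {
  "motion": [
    [-0.005, 0, -0.005, 0],
    [-0.0094, 0, -0.0102, 0],
    [-0.0136, 0, -0.0156, 0],
    [-0.0178, 0, -0.0212, 0],
    [-0.0215, 0, -0.027, 0],
    [-0.0252, 0, -0.0329, 0],
    [-0.0284, 0, -0.039, 0],
    [-0.0316, 0, -0.0451, 0],
    [-0.0343, 0, -0.051, 0],
    [-0.0369, 0, -0.0575, 0]
  ]
}}

```text
time_s: 27.95
ee_pos: [0.491, 0.1104, 0.1059]
ee_rot: [1.0, 0.0, 0.002, -0.001]
wrist_force: [-1.6, 1.2, 6.4]
opening: 0.0222
finger_force: 96.3
```

Request:
{"name": "servo_tool", "arguments": {
  "motion": [
    [-0.0022, 0, -0.0065, 0],
    [-0.0042, 0, -0.013, 0],
    [-0.0055, 0, -0.0185, 0],
    [-0.0067, 0, -0.023, 0],
    [-0.0072, 0, -0.026, 0],
    [-0.0072, 0, -0.026, 0],
    [-0.0072, 0, -0.026, 0],
    [-0.0072, 0, -0.026, 0],
    [-0.0072, 0, -0.026, 0],
    [-0.0072, 0, -0.026, 0]
  ]
}}

```text
time_s: 28.95
ee_pos: [0.4833, 0.1099, 0.0795]
ee_rot: [1.0, -0.0, 0.001, -0.0]
wrist_force: [2.0, 2.7, 3.5]
opening: 0.0226
finger_force: 95.4
```

Request:
{"name": "servo_tool", "arguments": {
  "motion": [
    [0, 0, -0.001, 0],
    [0, 0, -0.002, 0],
    [0, 0, -0.003, 0],
    [0, 0, -0.003, 0],
    [0, 0, -0.003, 0],
    [0, 0, -0.003, 0],
    [0, 0, -0.003, 0],
    [0, 0, -0.003, 0],
    [0, 0, -0.003, 0],
    [0, 0, -0.003, 0]
  ]
}}

```text
time_s: 29.95
ee_pos: [0.4828, 0.1096, 0.0762]
ee_rot: [1.0, -0.0, 0.0, 0.0]
wrist_force: [0.9, 2.3, 4.9]
opening: 0.0224
finger_force: 95.6
```

Request:
{"name": "servo_tool", "arguments": {
  "motion": [
    [0, 0, 0, 0],
    [0, 0, 0, 0],
    [0, 0, 0, 0],
    [0, 0, 0, 0],
    [0, 0, 0, 0],
    [0, 0, 0, 0],
    [0, 0, 0, 0],
    [0, 0, 0, 0],
    [0, 0, 0, 0],
    [0, 0, 0, 0]
  ],
  "jaw": 0.7
}}

```text
time_s: 30.95
ee_pos: [0.4827, 0.1096, 0.0762]
ee_rot: [1.0, -0.0, -0.0, 0.0]
wrist_force: [0.6, 0.5, -0.0]
opening: 0.0598
finger_force: 0.0
```

Request:
{"name": "servo_tool", "arguments": {
  "motion": [
    [0, 0, 0.01, 0],
    [0, 0, 0.03, 0],
    [0, 0, 0.06, 0],
    [0, 0, 0.1, 0],
    [0, 0, 0.14, 0],
    [0, 0, 0.18, 0],
    [0, 0, 0.22, 0],
    [0, 0, 0.26, 0],
    [0, 0, 0.28, 0],
    [0, 0, 0.28, 0]
  ]
}}

```text
time_s: 31.95
ee_pos: [0.4837, 0.1102, 0.3603]
ee_rot: [1.0, -0.0, 0.003, -0.001]
wrist_force: [1.2, -0.5, -0.2]
opening: 0.0595
finger_force: 0.0
```

```bash
python3 ang.py; python3 - <<'E'
from h import *
p=shot('wrist');a=shot('scene')
im=np.hstack([p['pixels'][:,120:520],cv2.resize(a['pixels'][130:370,160:360],(400,480))]);cv2.imwrite('pics/end.png',im[:,:,::-1])
E
```

```text
[0.4837 0.1102 0.3603] [ 1.1621 -0.5093 -0.2134] 0.059505740196437305
cover_lip [[([258.3, 283.6], 0.82), ([274.6, 328.7], 0.48)], [([440.2, 201.8], 0.57)], [([327.5, 142.3], 0.45)]]
[ 0.6577 -0.2456  0.219 ]
cover_hinge [[([269.1, 328.1], 0.96)], [([430.6, 186.9], 0.94)], []]
[ 0.7162 -0.2565  0.0955]
scraper_tip [[], [], [([189.1, 164.9], 0.85)]]
angle 66.88010131665665 0.14569855522636588
```

View pics/end.png

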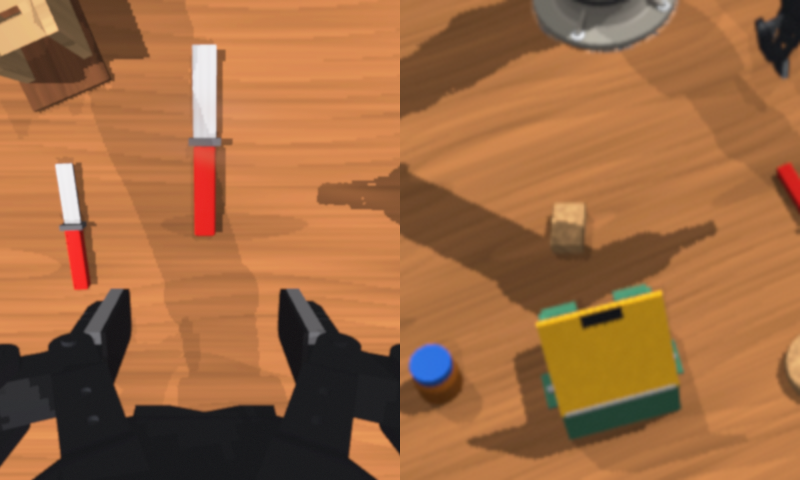

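The scraper lies flat on the bench (wrist crop, blade end (204,45) to handle end (204,235)). The cover stands open at about 60 degrees, and the jar and cork haven't moved.

```bash
python3 -c "
from station import bot
print(bot.job_done())"
```

```text
the job is handed in; nothing more can be done
None
```

The job is handed in: the cover stands open by itself at roughly 60–65 degrees (camera estimate) and the scraper lies flat on the bench, with only its blade used on the box and the wheel, jar and block left alone.

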